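Make up the papelon to weight on the spring scale

ROBOT

A 6-joint arm with a two-finger parallel gripper is mounted at the origin on the work surface. World frame = base frame: x ahead of the robot, y to its left, z up, the work surface at z = 0. Lengths are in mm, angles in rad, forces in N, time in s.
With the tool pointing down it reaches from about 275 to 875 mm from the base axis. Payload 12.5 kg.
Tool frame: the origin (TCP) lies where the fingers leave the gripper's body, on its centre line; the fingertips stand 73 mm ahead of it and the grasp point (between the pads) lies manip.grip_depth ahead of it (manip.grip_depth is the distance from the TCP to the grasp point, in mm); z points along the fingers, y is the direction in which the jaws open and shut (so a half turn about z gives the same grasp; the last joint's range is limited). The gripper opens to 85 mm and grips with 20 to 120 N. Pads are 22 mm wide; open, the fingers measure 114 mm over their backs; the gripper's body (76 mm by 85 mm) begins 54 mm behind the grasp point. The pads swing forward as they close: fully open they stand 13 mm farther back than shut.
Start: joints at [-1.258, 0.351, 1.652, -0, 1.139, -0.085], TCP at [213.083, -507.031, 303.89] pointing down, gripper open.
Joint ranges: [-2.75, 2.75], [-0.79, 2.1], [0.01, 2.65], [-1.57, 4.71], [0.07, 3.14], [-2.87, 2.87]. Speed limits (rad/s): [2.22, 2.22, 2.79, 3.14, 3.14, 3.14].

INTERFACE

Orientations are given as a unit quaternion [x, y, z, w].
In Python, from workcell import manip gives the robot as it stands. The module is installed in compiled form; this text tells all that it offers.
- The arm moves only by the shell command python3 -m creep 'ROWS' [OPENING]. ROWS is text: rows parted by semicolons, each of 6 numbers parted by spaces: the shift along the tool's x, y, z as a fraction of full scale, then the turn, a rotation vector about the tool's x, y, z as a fraction of full scale. In form: x y z rx ry rz; .... A call has 1 to 10 rows; each row is the pose to reach, as a shift and turn from the pose commanded when the call began, along the tool's axes at that moment; what a row does not reach only later rows make up. Full scale, the value 1, is 300 mm for a shift and 1.5 rad for a turn. A row lasts 1/8 s, in which the tool goes at most 62.5 mm and 10.7 degrees, less where a joint would pass 70% of its speed; a pose out of reach is approached as far as the arm can. A call with a number of a shift or a turn outside -1 to 1 is refused whole. A call with a gripper value outside its range is refused whole. OPENING is the opening, from 0 (shut) to 1 (fully open), set as the call begins (- or left out, the last holds). The fingers move at their own pace and stop on an object; the grip force is fixed at half the most. Time passes only in rows, so rows that repeat a pose let the fingers close. It gives the time, the measured TCP pose, the force and the opening at its end, in the units of the state.
- manip.get_state(): the state, without advancing time (a new reading comes with each control period).
- manip.grab_frame(name): name is "scene" or "top" or "wrist"; returns a dict with "image" (420x560x3 uint8, red, green, blue), "range_z" (420x560 float32, mm along the optical axis (not along the pixel's ray), 0 where there is no reading), "fx", "fy", "cx", "cy" (pixels), "R" (3x3) and "t" (3): a world point X has camera coordinates R X + t. Camera axes: x right, y down, z forward; pixel columns grow to the right and rows downward; lengths in mm; the calibration is good to about 2 mm. A picture is of the moment at which its call begins.
- manip.hand_in(): hands the job in, once; it reports no verdict.
The state is a dict: "clock": time; "joint_positions": joint angles; "joint_velocities": joint speeds; "joint_torque": joint torques, N m; "tool_pos": TCP position; "ee_rot": TCP orientation; "wrist_force": force on the tool from outside, world axes, zero at the start; "torque": the same for the moment, N m; "width": finger opening in mm.
Only numpy, scipy, OpenCV 4.12 (cv2) and the standard library are available. Lean on these libraries where they do the work, as an engineer would, in place of code of your own. Each camera call takes 0.05 s, during which the arm holds its last target.

TASK

The papelon cone on the spring scale is too light for the recipe: add pieces from the wooden board until the dial needle rests between its two raised steel tabs (550 to 650 g on the pan). Nothing is marked with its weight and the scale must never be overloaded, not even for a moment: the needle must not reach the stop pin at 700 g, so feel how heavy a piece is before trusting the pan with it. Leave the cone standing on the pan and the pieces you do not use on the board, and do not disturb the other things on the counter.

Things in the scene. Friction and masses are not known exactly. Their poses are not given: they have to be found in the camera images.
- pan (a joint): How far the scale's sprung pan has sunk, in m: 0 empty, growing downwards, 10 mm per 100 g (98 N/m, well damped, settles in 1 s); end stop at 0.085. The dial needle turns with it, clockwise: raised steel tabs at 0.055 (550 g) and 0.065 (650 g), stop pin at 0.070 (700 g); small marks every 100 g, 0 at the top.
- pan_floor (a point): Centre of the flat upper face of the stainless pan, 200 (its x) x 260 (its y) mm, z up; its 3 mm rim stands 6 mm above the face. 200 mm above the counter when empty; it sinks by the value of joint pan without tilting, wherever the load lies. The cone stands about 80 mm from the centre towards -y; the rest is free.
- scale: The scale's white housing, 170 x 180 mm and 100 mm high, fixed. Origin under its middle on the counter, straight below the pan's centre; its +x is the side of the dial, a disc 140 mm across that leans back 45 degrees, centred 160 mm from the origin and 75 mm up.
- board: Flat wooden board, 190 (its x) x 280 (its y) x 18 mm, fixed on the counter; origin at the centre of its underside. The bar and the two chunks lie on it side by side, about 90 mm apart along its y, in any order.
- cone: Truncated cone of papelon standing on the pan from the start: 90 mm across at the foot, 58 mm at the top, 75 mm high; origin at the centre of its underside. Its weight changes from start to start (less than 550 g).
- bar: Bar of papelon on the board, 100 (its x) x 45 (its y) x 36 mm high; origin at the centre of its underside. Unknown weight, new at each start, more than a chunk's. At some starts it would take the needle beyond the tabs, even to the pin: then the chunks (one or both) suffice. Otherwise, put on first, it makes up the weight alone or with one or both chunks.
- chunk_a: Small broken-off chunk of papelon (hard brown cane sugar) on the board, 62 (its x) x 40 (its y) x 34 mm high, looks like the other chunk. Origin at the centre of its underside, z up. Unknown weight, new at each start; one chunk never takes the needle from below the tabs to beyond them.
- chunk_b: Small broken-off chunk of papelon (hard brown cane sugar) on the board, 62 (its x) x 40 (its y) x 34 mm high, looks like the other chunk. Origin at the centre of its underside, z up. Unknown weight, new at each start; one chunk never takes the needle from below the tabs to beyond them.
- sugar_bowl: Lidded white sugar bowl, 90 mm across, 94 mm high, on the robot's side of the gap between board and scale; bystander. Origin at the centre of its underside.
- jar: Glass jar with aluminium screw-top, 74 mm across, 113 mm high, beyond the gap between board and scale; bystander. Origin at the centre of its underside.
- spoon: Wooden spoon, 160 mm long, lying in the gap between board and scale; bystander. Origin in the middle of its underside.
- mug: White mug, 80 mm across, 85 mm high, beside the jar; bystander. Origin at the centre of its underside.
Mind the look-alikes: they are no part of the job. What is shaped like the bar but white or yellow is not meant. Leave any white look-alike of the chunk_a alone.

How it is judged (in metres and radians):
At the end, for the whole second after the job is handed in: The pan rests sunk between 0.055 and 0.065 m (550 to 650 g), the cone stands upright on the pan, and the bar and both chunks each lie on the pan or on the board, all at rest (value of joint pan between 0.055 and 0.065 m and velocity of joint pan between -0.004 and 0.004 m/s and x of cone in the frame of pan_floor between -0.1 and 0.1 m and y of cone in the frame of pan_floor between -0.13 and 0.13 m and z of cone in the frame of pan_floor between -0.006 and 0.02 m and angle between cone's own z axis and vertical below 0.15 rad and ((x of bar in the frame of pan_floor between -0.1 and 0.1 m and y of bar in the frame of pan_floor between -0.13 and 0.13 m and z of bar in the frame of pan_floor between -0.006 and 0.07 m) or (x of bar in the frame of board between -0.095 and 0.095 m and y of bar in the frame of board between -0.14 and 0.14 m and z of bar in the frame of board between 0.005 and 0.07 m)) and ((x of chunk_a in the frame of pan_floor between -0.1 and 0.1 m and y of chunk_a in the frame of pan_floor between -0.13 and 0.13 m and z of chunk_a in the frame of pan_floor between -0.006 and 0.07 m) or (x of chunk_a in the frame of board between -0.095 and 0.095 m and y of chunk_a in the frame of board between -0.14 and 0.14 m and z of chunk_a in the frame of board between 0.005 and 0.07 m)) and ((x of chunk_b in the frame of pan_floor between -0.1 and 0.1 m and y of chunk_b in the frame of pan_floor between -0.13 and 0.13 m and z of chunk_b in the frame of pan_floor between -0.006 and 0.07 m) or (x of chunk_b in the frame of board between -0.095 and 0.095 m and y of chunk_b in the frame of board between -0.14 and 0.14 m and z of chunk_b in the frame of board between 0.005 and 0.07 m)) and linear speed of each of bar, chunk_a, chunk_b, cone below 0.02 m/s); the robot touches nothing.
It fails at once if the scale is overloaded: the pan sinks past 0.070 m (700 g) at any moment (value of joint pan above 0.0705 m).
It fails at once if the sugar bowl is shoved more than 30 mm or knocked over (distance of sugar_bowl from where it was at the start of the episode above 0.03 m or angle between sugar_bowl's own z axis and vertical above 0.5 rad).
It fails at once if the jar is shoved more than 30 mm or knocked over (distance of jar from where it was at the start of the episode above 0.03 m or angle between jar's own z axis and vertical above 0.5 rad).
It fails at once if the wooden spoon is shoved more than 30 mm (distance of spoon from where it was at the start of the episode above 0.03 m).
It fails at once if the mug is shoved more than 30 mm or knocked over (distance of mug from where it was at the start of the episode above 0.03 m or angle between mug's own z axis and vertical above 0.5 rad).
It also fails if it takes over 72 s, if anything falls off the work surface, if the arm or the gripper's body presses on something with over 40 N, if the wrist force passes 120 N, or if a joint passes its speed limit or range.

## Working session

There is one attempt and no reset: what is moved stays moved. The work goes in short steps, Python scripts to look and compute and a shell command to move; the robot and the scene stay as the last step left them, time stands still between calls to the robot, and variables do not carry over. Pictures are saved under pics/ and viewed, and the job is handed in when it is done.

```bash
mkdir -p pics
python3 - <<'E'
from workcell import manip
import cv2,json
s=manip.get_state();print(s, manip.grip_depth)
for n in("scene","top","wrist"):
    f=manip.grab_frame(n);cv2.imwrite(f"pics/{n}0.png",f["image"][:,:,::-1]);print(n,f["fx"],f["fy"],f["cx"],f["cy"],f["R"],f["t"])
E
```

```text
{'clock': 0.0, 'joint_positions': array([-1.25761571e+00,  3.51232922e-01,  1.65242860e+00,  1.77025936e-05,
        1.13914425e+00, -8.46319981e-02]), 'joint_velocities': array([-0.00014644, -0.00136053, -0.0005475 , -0.00097713,  0.00056883,
       -0.00221398]), 'joint_torque': array([ 4.52394670e-03, -5.06069291e+01, -2.91402447e+01,  2.28190111e-04,
        4.43458426e-03,  7.86475653e-06]), 'tool_pos': array([ 213.0024073 , -506.8016816 ,  303.35848498]), 'ee_rot': array([ 9.80283827e-01,  1.97593652e-01, -6.11786800e-05, -6.03520021e-04]), 'wrist_force': array([ 0.01362248,  0.75213431, -0.3805259 ]), 'torque': array([-0.0070556 , -0.03157462, -0.03449082]), 'width': 85.29952536917399} 53.900000000000006
scene 452.9132605309419 452.9132605309419 282.5666085344596 209.76535072308778 [[-0.28325692  0.95904027  0.00269829]
 [ 0.67609869  0.2016827  -0.70867104]
 [-0.68018827 -0.19891166 -0.70553389]] [  88.39239504 -255.27838872 1675.26343776]
top 530.6919434294316 530.6919434294316 277.8988361371391 198.38358332665786 [[ 0.02635628 -0.9996333  -0.00621412]
 [-0.99475392 -0.02561197 -0.09903871]
 [ 0.09884323  0.00879181 -0.99506418]] [  37.02861206  534.59327735 1354.35613857]
wrist 293.17340509785674 293.17340509785674 280.86061204954365 211.01056832080988 [[ 0.38828634 -0.92153814 -0.00108894]
 [-0.87157137 -0.36761635  0.32437873]
 [-0.29932768 -0.12500274 -0.94592666]] [-549.04058235  -43.44547535  380.54840651]
```

View pics/scene0.png

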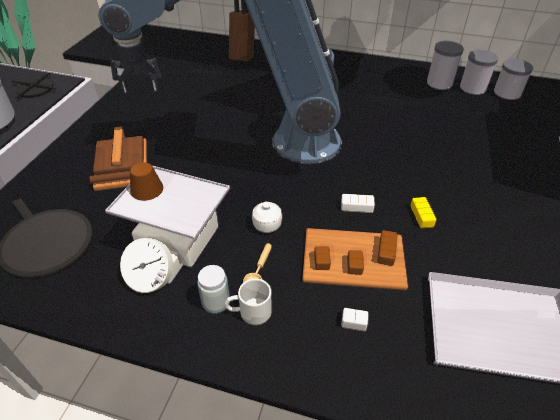

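View pics/top0.png

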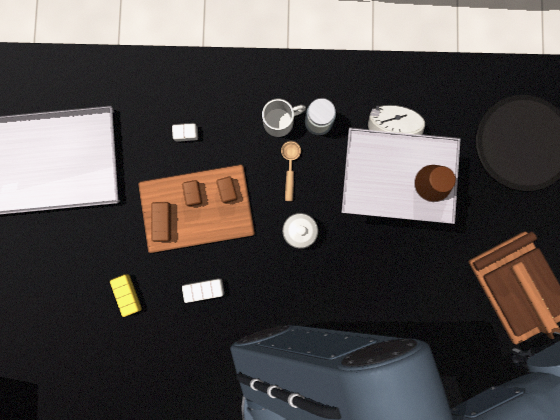

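View pics/wrist0.png

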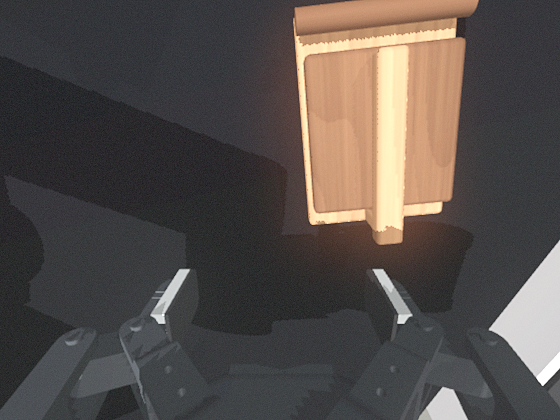

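The top view shows the bar at (161,222), the chunks at (192,193) and (227,189), and the cone at (435,182) on the pan. The look-alikes are a white bar (203,291), a yellow bar (125,295) and a white chunk (184,132). The brown pieces on the board are the ones I want.

```bash
cat > h.py <<'E'
import numpy as np,cv2
from workcell import manip
def cloud(f):
    z=f["range_z"].astype(float);v,u=np.mgrid[0:z.shape[0],0:z.shape[1]]
    C=np.stack([(u-f["cx"])/f["fx"]*z,(v-f["cy"])/f["fy"]*z,z],-1)
    P=(C-f["t"])@f["R"]; P[z<=0]=np.nan
    return P
def crop(f,r,name,k=6):
    a=f["image"][r[1]:r[3],r[0]:r[2],::-1];cv2.imwrite(name,cv2.resize(a,None,fx=k,fy=k,interpolation=cv2.INTER_CUBIC))
E
python3 - <<'E'
from h import *
f=manip.grab_frame("top");P=cloud(f)
crop(f,(130,150,260,260),"pics/b1.png",5)
def seg(r,zlo,zhi,n):
    u0,v0,u1,v1=r;Q=P[v0:v1,u0:u1].reshape(-1,3);m=(Q[:,2]>zlo)&(Q[:,2]<zhi);Q=Q[m]
    c,s,a=cv2.minAreaRect(Q[:,:2].astype(np.float32));print(n,np.round(c),np.round(s),round(a,1),"z",np.round(np.percentile(Q[:,2],[5,50,95]),1),len(Q))
seg((130,150,178,260),40,70,"bar")
seg((178,170,208,215),38,70,"chunkL")
seg((210,170,245,210),38,70,"chunkR")
seg((130,150,260,260),10,30,"board")
seg((335,120,470,230),120,215,"pan")
seg((335,120,410,230),120,215,"panfree")
seg((410,155,465,210),210,300,"conetop")
seg((280,205,325,250),20,200,"bowl");seg((303,90,340,140),20,200,"jar");seg((260,95,303,140),20,200,"mug")
seg((278,140,302,205),4,40,"spoon")
seg((170,120,200,145),15,80,"wchunk")
g=manip.grab_frame("scene");crop(g,(115,230,180,300),"pics/d1.png",8)
G=cloud(g)
Q=G[180:220,150:220].reshape(-1,3);print(np.nanmedian(Q,0))
for p in [(165,215),(190,190),(200,200)]:print(G[p[1],p[0]])
E
```

```text
bar [465. 350.] [100.  45.] 3.0 z [48.3 54.8 59.3] 722
chunkL [541. 274.] [61. 41.] 12.5 z [46.4 52.2 57.6] 379
chunkR [552. 185.] [63. 40.] 17.3 z [46.3 52.1 56.9] 377
board [484. 262.] [230. 316.] 11.4 z [13.9 18.8 23.8] 6113
pan [ 591. -236.] [262. 220.] 85.8 z [164.6 169.  177.6] 8806
panfree [ 594. -184.] [159. 220.] 86.1 z [164.4 168.8 173.8] 5572
conetop [ 565. -306.] [64. 71.] 88.0 z [214.5 241.6 246.5] 819
bowl [450.  -6.] [86. 88.] 46.4 z [48.5 71.  91.1] 958
jar [742. -48.] [69. 76.] 5.2 z [ 39.5 111.4 117.6] 840
mug [740.  47.] [100.  80.] 82.3 z [23.3 65.7 88.2] 586
spoon [607.  22.] [172.  61.] 1.4 z [ 4.2 11.2 21.3] 635
wchunk [703. 304.] [41. 63.] 2.0 z [22.1 34.1 39.4] 388
[ 572.3406228  -196.87269579  169.01930556]
[ 641.43999016 -217.63006684  170.85417798]
[ 532.72784097 -198.29688573  167.58484015]
[ 561.67633569 -155.94332255  167.94325771]
```

View pics/d1.png

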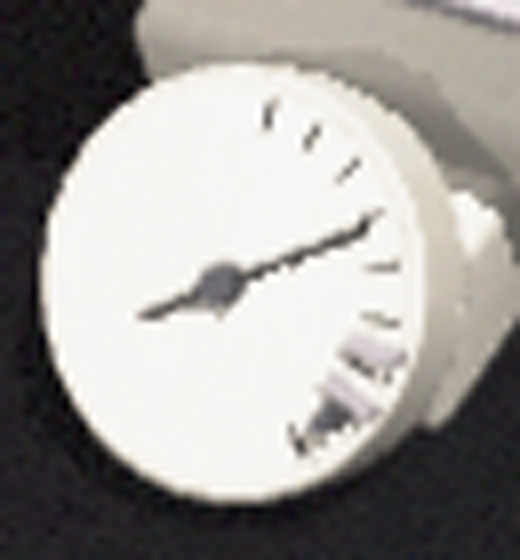

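View pics/b1.png

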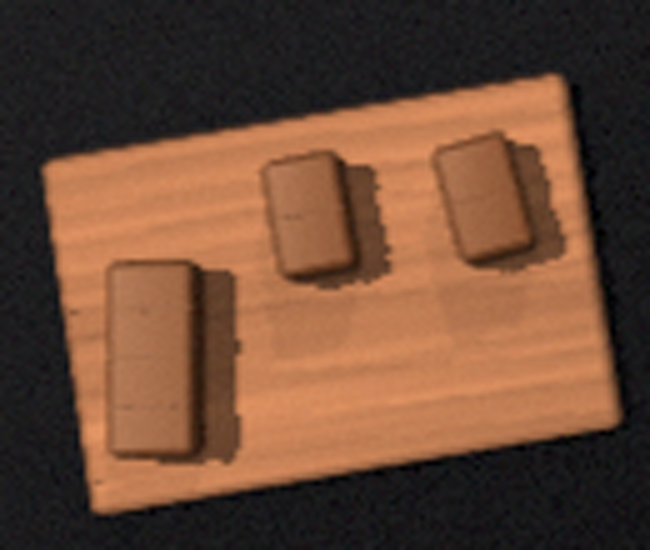

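The dial needle sits on the 300 mark, and the pan face measures z≈169, so it has sunk about 31 mm. The cone is therefore about 305 g, and I need to add 245–345 g. The board crop confirms the bar and the two brown chunks.

Next I check the heights along the path.

```bash
cat >> h.py <<'E'
from scipy.spatial.transform import Rotation as Ro
def to(x,y,z,yaw_deg=None):
    s=manip.get_state();R=Ro.from_quat(s["ee_rot"]);d=R.inv().apply(np.array([x,y,z])-s["tool_pos"])/300
    xa=R.as_matrix()[:,0];yaw=np.degrees(np.arctan2(xa[1],xa[0]))
    out=f"pos {np.round(s['tool_pos'],1)} yaw {yaw:.1f} t {s['clock']:.2f} w {s['width']:.1f} shift {np.round(d,3)}"
    if yaw_deg is not None:
        T=Ro.from_matrix(np.column_stack([[np.cos(np.radians(yaw_deg)),np.sin(np.radians(yaw_deg)),0],[np.sin(np.radians(yaw_deg)),-np.cos(np.radians(yaw_deg)),0],[0,0,-1]]))
        out+=f" rot {np.round((R.inv()*T).as_rotvec()/1.5,3)}"
    print(out)
def feel(n=10):
    F=[];T=[]
    for i in range(n):
        manip.grab_frame("top");s=manip.get_state();F.append(s["wrist_force"]);T.append(s["joint_torque"])
    F=np.array(F);print("F",F.mean(0).round(3),"sd",F.std(0).round(3),"tau",np.mean(T,0).round(3),"t",s["clock"])
E
python3 - <<'E'
from h import *
f=manip.grab_frame("scene");P=cloud(f)
Q=P[125:195,90:150].reshape(-1,3);print(np.nanpercentile(Q,[2,50,98],axis=0))
Q=Q[(Q[:,1]<-380)];print(np.nanmin(Q,0),np.nanmax(Q,0))
to(465,350,303.4,3)
E
```

```text
[[ 105.93853255 -779.24627435   -3.26961941]
 [ 352.81475718 -566.429479     49.1095404 ]
 [ 600.56147892 -288.98953544  244.03992389]]
[  74.27840954 -826.06951177   -9.10604624] [ 483.79599344 -483.67245342   80.60654   ]
pos [ 213.1 -507.   303.7] yaw 22.8 t 0.30 w 85.6 shift [ 1.881e+00 -2.308e+00  2.000e-03] rot [-0.    0.    0.23]
```

```bash
python3 -m creep '.12 -.15 0 0 0 0; .25 -.31 0 0 0 0; .38 -.47 0 0 0 0; .51 -.63 0 0 0 .08; .63 -.77 0 0 0 .16; .75 -.92 0 0 0 .23' 0.78; python3 -c "
from h import *;to(465,350,303,3)"
```

```text
clock: 1.05
tool_pos: [313.8, -163.8, 304.1]
ee_rot: [1.0, 0.024, 0.0, 0.0]
wrist_force: [1.4, 0.3, 0.5]
width: 66.8
pos [ 313.8 -163.8  304.1] yaw 2.8 t 1.05 w 66.8 shift [ 0.587 -1.686  0.003] rot [ 0.    -0.001 -0.003]
```

```bash
python3 -m creep '.06 -.18 0 0 0 0; .12 -.36 0 0 0 0; .19 -.54 0 0 0 0; .25 -.72 0 0 0 0; .3 -.85 0 0 0 0'; python3 -c "
from h import *;to(465,350,200,3)"
```

```text
clock: 1.68
tool_pos: [390.2, 96.2, 304.1]
ee_rot: [1.0, 0.027, 0.0, -0.0]
wrist_force: [-0.0, -0.6, 0.0]
width: 66.8
pos [390.2  96.2 304.1] yaw 3.1 t 1.68 w 66.8 shift [ 0.295 -0.831  0.347] rot [-0.    -0.     0.001]
```

```bash
python3 -m creep '.06 -.17 .04 0 0 0; .12 -.34 .1 0 0 0; .18 -.51 .18 0 0 0; .24 -.68 .26 0 0 0; .295 -.83 .347 0 0 0; .295 -.83 .347 0 0 0; .295 -.83 .347 0 0 0'
python3 - <<'E'
from h import *
to(465,350,96,3)
f=manip.grab_frame("wrist");cv2.imwrite("pics/w1.png",f["image"][:,:,::-1])
feel(6)
to(465,350,96,3)
E
```

```text
clock: 2.55
tool_pos: [465.1, 346.9, 199.9]
ee_rot: [1.0, 0.027, -0.0, 0.0]
wrist_force: [0.3, -0.3, -0.1]
width: 66.8
pos [465.1 346.9 199.9] yaw 3.0 t 2.55 w 66.8 shift [ 0.    -0.01   0.346] rot [0. 0. 0.]
F [ 0.248  0.513 -0.124] sd [0.608 0.478 0.556] tau [ 1.6600e-01 -5.6564e+01 -2.5474e+01  3.0000e-03 -1.0000e-03 -4.0000e-03] t 2.9
pos [465.4 346.9 200.4] yaw 3.0 t 2.90 w 66.7 shift [-0.001 -0.01   0.348] rot [-0.    -0.001 -0.   ]
```

View pics/w1.png

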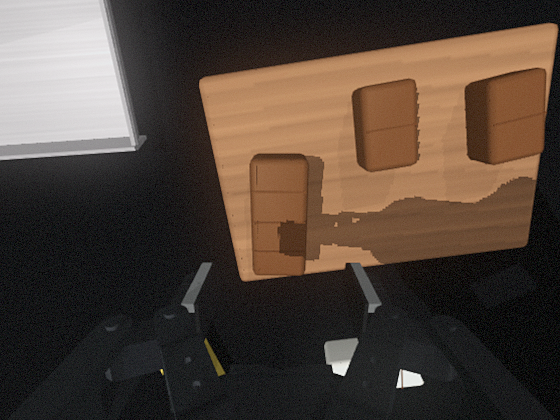

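The bar is centred between the jaws at about (279,215). I descend.

```bash
python3 -m creep '0 -.01 .15 0 0 0; 0 -.01 .25 0 0 0; 0 -.01 .32 0 0 0; 0 -.01 .345 0 0 0; 0 -.01 .345 0 0 0' ; python3 -c "
from h import *;to(465,350,96,3)"
python3 -m creep '0 0 0 0 0 0;0 0 0 0 0 0;0 0 0 0 0 0;0 0 0 0 0 0;0 0 0 0 0 0' 0.3
```

```text
clock: 3.52
tool_pos: [465.2, 350.2, 96.5]
ee_rot: [1.0, 0.026, -0.0, 0.0]
wrist_force: [0.1, 0.2, -0.2]
width: 66.9
pos [465.2 350.2  96.5] yaw 3.0 t 3.52 w 66.9 shift [-0.001  0.001  0.002] rot [0. 0. 0.]
clock: 4.15
tool_pos: [465.6, 350.6, 97.5]
ee_rot: [1.0, 0.026, 0.001, -0.001]
wrist_force: [-0.1, -0.4, 7.3]
width: 44.1
```

```bash
python3 -m creep '0 0 -.03 0 0 0;0 0 -.1 0 0 0;0 0 -.2 0 0 0;0 0 -.3 0 0 0;0 0 -.35 0 0 0;0 0 -.35 0 0 0;0 0 -.35 0 0 0;0 0 -.35 0 0 0'
python3 - <<'E'
from h import *
f=manip.grab_frame("wrist");cv2.imwrite("pics/w2.png",f["image"][:,:,::-1])
feel(16)
to(574,-150,290,3)
E
```

```text
clock: 5.15
tool_pos: [464.8, 350.1, 200.2]
ee_rot: [1.0, 0.026, -0.001, 0.0]
wrist_force: [0.8, 0.2, -1.5]
width: 44.3
F [ 0.111 -0.021 -1.626] sd [0.588 0.562 0.442] tau [-1.0000e-03 -5.8133e+01 -2.6187e+01  0.0000e+00  1.0000e-03  0.0000e+00] t 6.0
pos [465.1 350.3 201.3] yaw 3.0 t 6.00 w 44.1 shift [ 0.275  1.684 -0.296] rot [-0. -0.  0.]
```

View pics/w2.png

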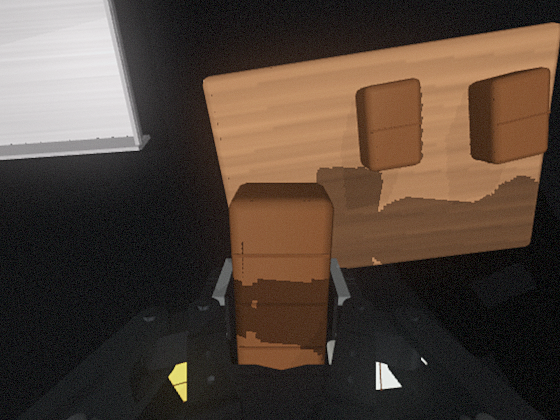

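Bar in the hand: about 1.6 N, or roughly 160 g, with maybe 275 g from the joint torque. Either is safe on top of 305 g. Next I pin down the pan frame.

Run:
```python
from h import *
f=manip.grab_frame("top");P=cloud(f)
Q=P[110:240,330:480].reshape(-1,3);Q=Q[(Q[:,2]>158)&(Q[:,2]<300)]
c,s,a=cv2.minAreaRect(Q[:,:2].astype(np.float32));print(c,s,a)
Q=P[155:210,410:465].reshape(-1,3)
for lo,hi in((172,190),(190,210),(238,250)):
    q=Q[(Q[:,2]>lo)&(Q[:,2]<hi)];print(lo,q[:,:2].min(0),q[:,:2].max(0),len(q))
# inliers of pan face
q=P[150:200,360:405].reshape(-1,3);print(np.nanmean(q,0),np.nanstd(q,0))
```

```text
(581.3883056640625, -234.39418029785156) (260.8507385253906, 201.7506103515625) 85.90132904052734
172 [ 502.42373437 -368.38254812] [ 631.4125077 -256.5518074] 385
190 [ 524.48058113 -338.97241569] [ 602.65348682 -268.58586815] 202
238 [ 534.99145385 -337.47015331] [ 593.60617412 -279.48893998] 575
[ 581.81141919 -192.31978056  169.19701598] [34.08722109 30.34670104  2.39265786]
```

Pan: centre (581,-234), yaw -4.1°, 261×202 mm, which matches the given size. The cone stands at pan-frame (-12,-75). The bar goes to pan (0,+78), which is world (587,-157).

```bash
python3 - <<'E'
from h import *
to(587,-157,300,-4)
E
python3 -m creep '.02 .1 -.15 0 0 0; .05 .28 -.3 0 0 0; .1 .45 -.33 0 0 .03; .14 .61 -.33 0 0 .05; .18 .77 -.33 0 0 .08; .23 .93 -.33 0 0 .08; .23 .93 -.33 0 0 .08'; python3 -c "
from h import *;to(587,-157,270,-4)"
```

```text
pos [465.1 350.3 201.3] yaw 3.0 t 6.05 w 43.9 shift [ 0.317  1.71  -0.329] rot [-0.    -0.     0.082]
clock: 6.92
tool_pos: [549.5, 72.6, 300.3]
ee_rot: [0.999, -0.035, 0.0, 0.0]
wrist_force: [-0.3, 0.3, -1.2]
width: 44.0
pos [549.5  72.6 300.3] yaw -4.1 t 6.92 w 44.0 shift [0.179 0.755 0.101] rot [ 0.    -0.    -0.001]
```

```bash
python3 -m creep '.04 .18 0 0 0 0; .08 .36 0 0 0 0; .13 .54 0 0 0 0; .179 .7 0 0 0 0; .179 .755 0 0 0 0; .179 .755 .05 0 0 0; .179 .755 .07 0 0 0;.179 .755 .07 0 0 0'
python3 - <<'E'
from h import *
feel(8)
f=manip.grab_frame("top");crop(f,(310,80,490,240),"pics/p1.png",4)
f=manip.grab_frame("scene");crop(f,(90,120,260,300),"pics/p2.png",3)
to(587,-157,242,-4)
E
```

```text
clock: 7.92
tool_pos: [586.9, -152.8, 278.5]
ee_rot: [0.999, -0.033, -0.001, -0.0]
wrist_force: [0.3, 0.3, -0.8]
width: 44.2
F [-0.358 -0.23  -1.653] sd [0.554 0.301 0.514] tau [ 1.0800e-01 -5.8726e+01 -2.9693e+01  4.0000e-03 -3.0000e-03  5.0000e-03] t 8.325
pos [ 587.1 -154.3  279.4] yaw -3.9 t 8.43 w 44.3 shift [0.    0.009 0.125] rot [ 0.    -0.     0.002]
```

View pics/p2.png

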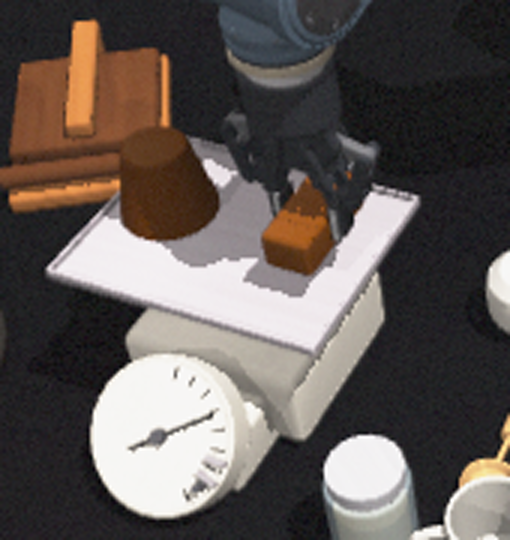

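View pics/p1.png

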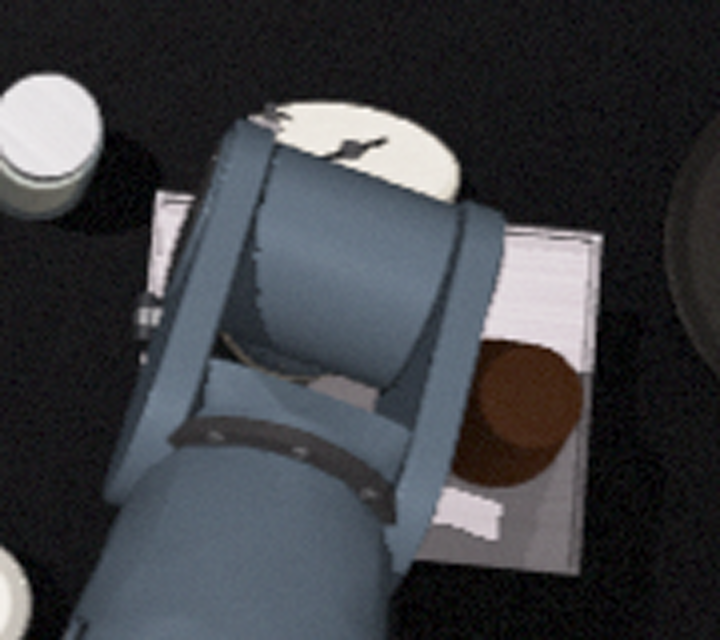

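The bar is above the free +y part of the pan. The force reads 1.65 N again, so the bar is about 165 g. I lower it gently.

```bash
python3 -m creep '0 .005 .04 0 0 0; 0 .009 .07 0 0 0; 0 .009 .09 0 0 0; 0 .009 .1 0 0 0; 0 .009 .11 0 0 0; 0 .009 .12 0 0 0; 0 .009 .12 0 0 0;0 .009 .12 0 0 0'
python3 - <<'E'
from h import *
f=manip.grab_frame("scene");crop(f,(90,120,260,300),"pics/p3.png",3)
P=cloud(f);Q=P[195:215,120:165].reshape(-1,3);print(np.nanmedian(Q,0))
to(587,-157,236,-4);print(manip.get_state()["wrist_force"])
E
```

```text
clock: 9.43
tool_pos: [587.0, -157.0, 243.4]
ee_rot: [0.999, -0.034, 0.0, 0.0]
wrist_force: [-0.5, 0.0, -2.4]
width: 43.9
[ 617.98338419 -294.96778251  164.71196447]
pos [ 587.  -156.9  243.4] yaw -3.8 t 9.47 w 44.3 shift [0.    0.    0.025] rot [ 0.    -0.     0.002]
[-0.81465117  0.18470148 -0.61481155]
```

View pics/p3.png

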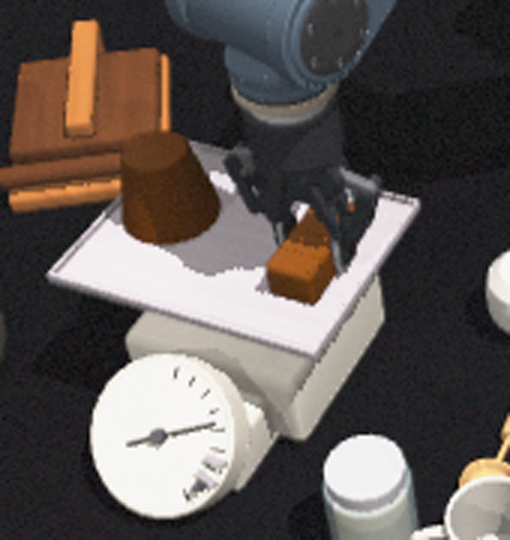

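The bar is in contact and the needle has moved to about 350 g. I lower another 8 mm, then open.

```bash
python3 -m creep '0 0 .01 0 0 0; 0 0 .02 0 0 0; 0 0 .028 0 0 0; 0 0 .028 0 0 0;0 0 .028 0 0 0;0 0 .028 0 0 0'; python3 -m creep '0 0 0 0 0 0;0 0 0 0 0 0;0 0 0 0 0 0;0 0 0 0 0 0' 0.68; python3 -m creep '0 0 -.05 0 0 0;0 0 -.15 0 0 0;0 0 -.25 0 0 0;0 0 -.3 0 0 0'
python3 - <<'E'
from h import *
f=manip.grab_frame("scene");crop(f,(90,120,260,300),"pics/p4.png",3);crop(f,(115,230,180,300),"pics/d2.png",8)
P=cloud(f);Q=P[195:215,120:165].reshape(-1,3);print(np.nanmedian(Q,0))
to(541,274,200,12.5)
E
```

```text
clock: 10.22
tool_pos: [586.9, -157.0, 234.9]
ee_rot: [0.999, -0.034, -0.0, -0.0]
wrist_force: [0.5, -0.2, -1.0]
width: 43.7
clock: 10.72
tool_pos: [586.9, -157.0, 234.9]
ee_rot: [0.999, -0.034, 0.0, -0.0]
wrist_force: [-0.3, -0.3, -0.3]
width: 58.0
clock: 11.22
tool_pos: [587.2, -157.1, 327.4]
ee_rot: [0.999, -0.034, 0.001, 0.0]
wrist_force: [0.2, -0.4, -0.2]
width: 57.9
[ 607.58362173 -301.20664155  151.76190707]
pos [ 587.5 -157.2  328.5] yaw -3.8 t 11.28 w 58.5 shift [-0.253 -1.424  0.426] rot [ 0.001 -0.003 -0.19 ]
```

View pics/p4.png

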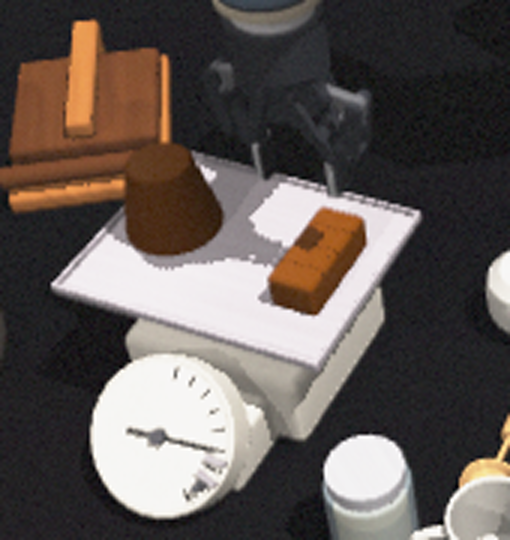

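View pics/d2.png

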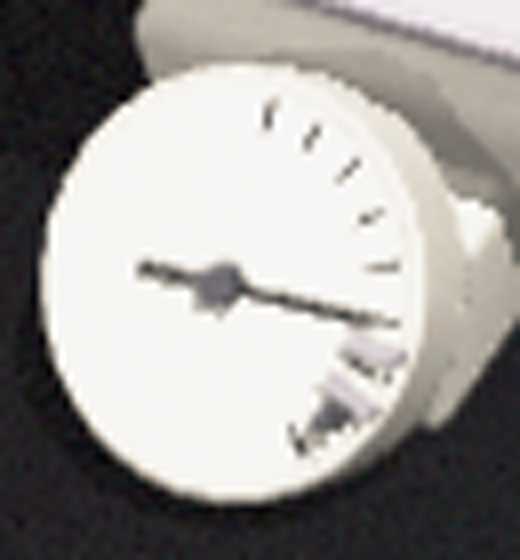

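The needle now rests at about 490–500 g (pan depth about 48 mm), consistent with a bar of roughly 180 g. I need another 55–150 g, so one chunk should do. I fetch the left chunk at (541,274).

```bash
python3 -m creep '-.03 -.12 0 0 0 0; -.06 -.3 0 0 0 0; -.1 -.48 0 0 0 0; -.13 -.66 0 0 0 0; -.16 -.84 0 0 0 0; -.18 -.98 0 0 0 -.05'; python3 -c "
from h import *;to(541,274,200,12.5)"
```

```text
clock: 12.02
tool_pos: [552.1, 142.0, 324.3]
ee_rot: [1.0, 0.005, -0.0, 0.0]
wrist_force: [0.9, -0.6, 0.1]
width: 58.4
pos [552.1 142.  324.3] yaw 0.6 t 12.03 w 58.4 shift [-0.032 -0.44   0.414] rot [-0.     0.001 -0.139]
```

```bash
python3 -m creep '-.01 -.18 .05 0 0 -.05; -.02 -.36 .15 0 0 -.1; -.03 -.44 .3 0 0 -.139; -.032 -.44 .41 0 0 -.139; -.032 -.44 .41 0 0 -.139; -.032 -.44 .41 0 0 -.139'
python3 - <<'E'
from h import *
f=manip.grab_frame("wrist");cv2.imwrite("pics/w3.png",f["image"][:,:,::-1])
feel(14)
to(541,274,96,12.5)
E
```

```text
clock: 12.78
tool_pos: [542.7, 271.8, 203.1]
ee_rot: [0.994, 0.108, 0.001, -0.0]
wrist_force: [0.6, 0.3, 0.8]
width: 58.2
F [0.079 0.337 0.099] sd [0.655 0.508 0.42 ] tau [-6.0000e-03 -5.9779e+01 -2.6301e+01  0.0000e+00  3.0000e-03  0.0000e+00] t 13.525
pos [542.1 271.9 201.9] yaw 12.4 t 13.53 w 57.9 shift [-0.002 -0.008  0.353] rot [ 0.     0.    -0.001]
```

View pics/w3.png

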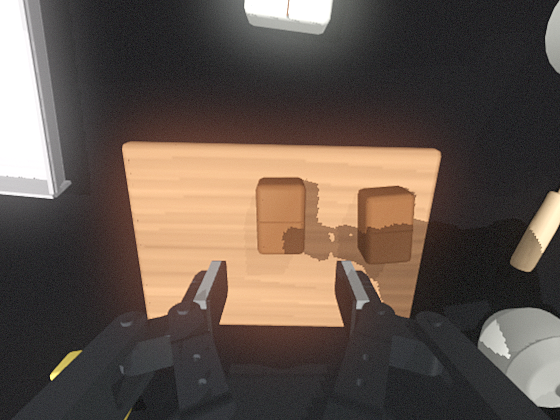

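The left chunk at (281,215) lies straight between the jaws. I descend, grip and lift.

```bash
python3 -m creep '0 -.007 .15 0 0 0; 0 -.007 .25 0 0 0; 0 -.007 .32 0 0 0; 0 -.007 .35 0 0 0; 0 -.007 .35 0 0 0'; python3 -m creep '0 0 0 0 0 0;0 0 0 0 0 0;0 0 0 0 0 0;0 0 0 0 0 0;0 0 0 0 0 0' 0.25;python3 -m creep '0 0 -.03 0 0 0;0 0 -.1 0 0 0;0 0 -.2 0 0 0;0 0 -.3 0 0 0;0 0 -.35 0 0 0;0 0 -.35 0 0 0;0 0 -.35 0 0 0;0 0 -.35 0 0 0'
python3 - <<'E'
from h import *
f=manip.grab_frame("wrist");cv2.imwrite("pics/w4.png",f["image"][:,:,::-1])
feel(24)
to(583,-222,300,-4)
E
```

```text
clock: 14.15
tool_pos: [541.8, 274.0, 97.0]
ee_rot: [0.994, 0.108, 0.0, -0.0]
wrist_force: [-0.2, 0.6, 0.4]
width: 57.8
clock: 14.78
tool_pos: [542.3, 274.2, 98.2]
ee_rot: [0.994, 0.108, 0.001, -0.0]
wrist_force: [0.2, -0.5, 6.0]
width: 39.3
clock: 15.78
tool_pos: [541.3, 273.8, 200.8]
ee_rot: [0.994, 0.108, -0.001, 0.0]
wrist_force: [-0.0, -0.4, -1.0]
width: 39.1
F [ 0.1   -0.164 -0.64 ] sd [0.426 0.488 0.454] tau [-0.0000e+00 -6.0249e+01 -2.6492e+01  0.0000e+00  2.0000e-03  0.0000e+00] t 17.025
pos [541.7 273.9 201.9] yaw 12.4 t 17.02 w 38.8 shift [-0.22   1.644 -0.327] rot [0.    0.    0.191]
```

View pics/w4.png

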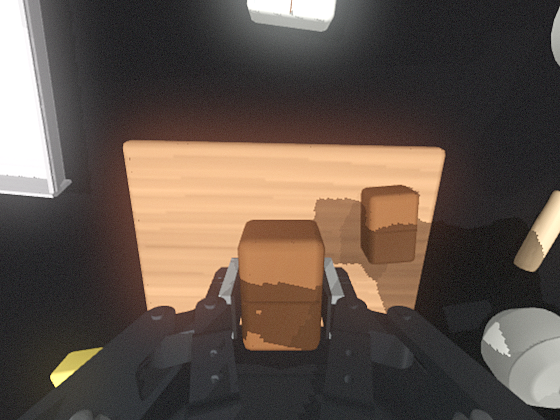

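The chunk feels like 0.64–0.74 N, about 70 g, which would give about 565 g and is safe. It goes to pan-frame (40,8), world (622,-229).

```bash
python3 - <<'E'
from h import *
to(622,-229,300,-4)
E
python3 -m creep '-.01 .1 -.15 0 0 0; -.02 .28 -.3 0 0 0; -.04 .45 -.33 0 0 .06; -.06 .62 -.33 0 0 .12; -.075 .8 -.33 0 0 .19; -.09 .97 -.33 0 0 .19; -.09 .97 -.33 0 0 .19'; python3 -c "
from h import *;to(622,-229,290,-4)"
```

```text
pos [541.7 273.9 201.9] yaw 12.4 t 17.02 w 38.8 shift [-0.098  1.695 -0.327] rot [0.    0.    0.191]
clock: 17.9
tool_pos: [578.0, -19.0, 300.9]
ee_rot: [0.999, -0.036, 0.0, 0.0]
wrist_force: [0.2, 0.4, -1.3]
width: 39.2
pos [578.  -19.  300.9] yaw -4.2 t 17.90 w 39.2 shift [0.197 0.688 0.037] rot [ 0.    -0.    -0.002]
```

```bash
python3 -m creep '.05 .17 0 0 0 0; .1 .34 0 0 0 0; .15 .51 0 0 0 0; .197 .65 0 0 0 0; .197 .688 0 0 0 0; .197 .688 .05 0 0 0; .197 .688 .12 0 0 0;.197 .688 .12 0 0 0;.197 .688 .12 0 0 0'
python3 - <<'E'
from h import *
f=manip.grab_frame("scene");crop(f,(90,120,260,300),"pics/p5.png",3)
to(622,-229,234,-4)
E
```

```text
clock: 19.02
tool_pos: [622.8, -225.0, 265.4]
ee_rot: [0.999, -0.034, 0.0, 0.0]
wrist_force: [-0.1, 0.3, -0.3]
width: 38.7
pos [ 622.9 -225.3  265.7] yaw -3.9 t 19.07 w 38.8 shift [-0.002  0.012  0.106] rot [ 0.    -0.001  0.001]
```

View pics/p5.png

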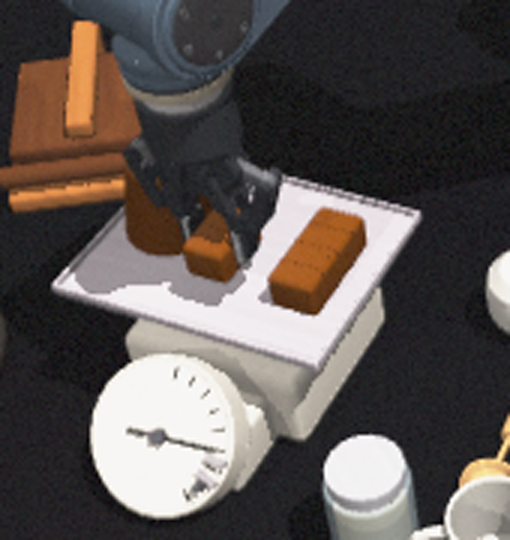

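The chunk hangs over the gap between the cone and the bar, clear of both. I lower it and release.

```bash
python3 -m creep '0 .012 .04 0 0 0; 0 .012 .08 0 0 0; 0 .012 .1 0 0 0; 0 .012 .11 0 0 0; 0 .012 .12 0 0 0; 0 .012 .126 0 0 0; 0 .012 .126 0 0 0;0 .012 .126 0 0 0'
python3 - <<'E'
from h import *
f=manip.grab_frame("scene");crop(f,(90,120,260,300),"pics/p6.png",3)
to(622,-229,226,-4)
E
```

```text
clock: 20.08
tool_pos: [622.4, -229.6, 227.3]
ee_rot: [0.999, -0.034, 0.0, 0.0]
wrist_force: [-0.2, 0.3, 0.0]
width: 38.8
pos [ 622.4 -229.6  227.3] yaw -3.9 t 20.12 w 39.1 shift [-0.001 -0.002  0.004] rot [ 0.    -0.     0.001]
```

View pics/p6.png

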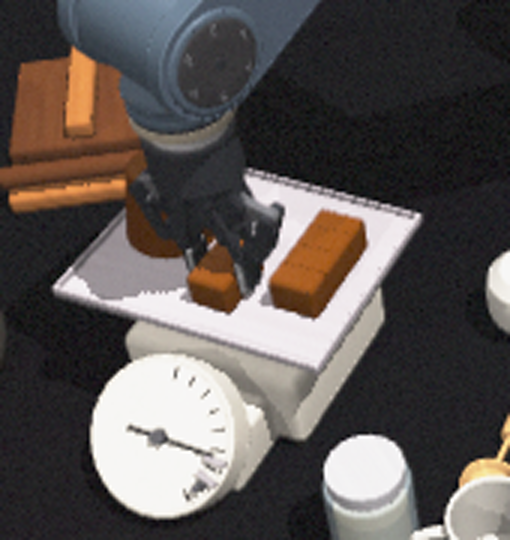

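The needle is just past 500 and the piece is in contact. I open to about 52 mm and back off.

```bash
python3 -m creep '0 0 .005 0 0 0;0 0 .01 0 0 0;0 0 .01 0 0 0;0 0 .01 0 0 0'; python3 -m creep '0 0 0 0 0 0;0 0 0 0 0 0;0 0 0 0 0 0;0 0 0 0 0 0' 0.6; python3 -m creep '0 0 -.04 0 0 0;0 0 -.12 0 0 0;0 0 -.25 0 0 0;0 0 -.35 0 0 0;0 0 -.35 0 0 0'
python3 - <<'E'
from h import *
f=manip.grab_frame("scene");crop(f,(90,120,260,300),"pics/p7.png",3);crop(f,(115,230,180,300),"pics/d3.png",8)
P=cloud(f);Q=P[205:220,125:155].reshape(-1,3);print(np.nanmedian(Q,0))
to(552,185,200,17.3)
E
```

```text
clock: 20.62
tool_pos: [622.3, -229.6, 224.1]
ee_rot: [0.999, -0.034, -0.0, -0.0]
wrist_force: [-1.1, 0.2, 0.2]
width: 39.2
clock: 21.12
tool_pos: [622.3, -229.6, 224.1]
ee_rot: [0.999, -0.034, 0.0, -0.0]
wrist_force: [0.9, 0.4, -0.4]
width: 51.1
clock: 21.75
tool_pos: [622.9, -229.9, 332.6]
ee_rot: [0.999, -0.034, 0.002, 0.001]
wrist_force: [-0.1, -0.5, -1.7]
width: 51.6
[ 628.6677135  -304.3885257   143.87601013]
pos [ 622.5 -229.6  330.5] yaw -3.9 t 21.80 w 51.1 shift [-0.33  -1.363  0.433] rot [ 0.001 -0.001 -0.247]
```

View pics/p7.png

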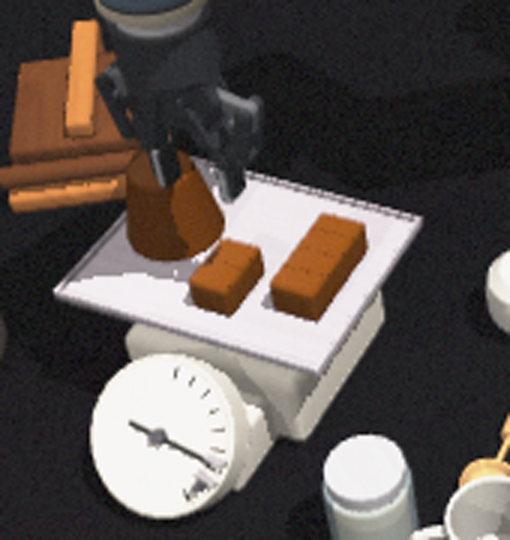

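View pics/d3.png

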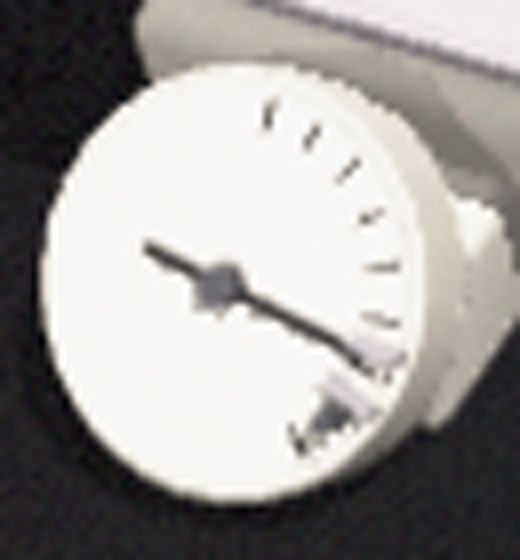

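The needle rests right at the first tab (about 550–560 g), and the pan depth says about 56 mm. That is too close to the edge to trust, so I move the arm out of the way, towards the other chunk, and measure precisely.

```bash
python3 -m creep '-.04 -.17 0 0 0 0; -.08 -.34 0 0 0 0; -.12 -.51 0 0 0 0; -.16 -.68 0 0 0 0; -.2 -.84 0 0 0 0; -.23 -.98 0 0 0 0;-.23 -.98 0 0 0 0'
python3 - <<'E'
from h import *
import pickle
fs=[(manip.grab_frame("top"),manip.grab_frame("scene")) for _ in range(3)]
pickle.dump(fs,open("fs.pkl","wb"))
to(552,185,200,17.3)
for k,n in((0,"top"),(1,"scene")):
    Q=np.concatenate([cloud(f[k]).reshape(-1,3) for f in fs]);C=np.array([581.4,-234.4])
    d=Q[:,:2]-C;a=np.radians(-4.1);px=d@[np.cos(a),np.sin(a)];py=d@[-np.sin(a),np.cos(a)]
    m=(abs(px)<90)&(py<45)&(py>-120)&(Q[:,2]>130)&(Q[:,2]<155)
    # exclude cone / chunk
    m&=~(np.hypot(px+12,py+75)<52)&~((px>0)&(py>-20))
    q=Q[m];A=np.c_[px[m],py[m],np.ones(m.sum())];co=np.linalg.lstsq(A,q[:,2],rcond=None)[0];print(n,m.sum(),np.median(q[:,2]),q[:,2].mean(),q[:,2].std(),co)
    # counter reference around
    m=(abs(Q[:,2])<15)&(abs(px)<200)&(abs(py)<250)&((abs(px)>120)|(abs(py)>150))&(Q[:,0]<650)
    print(" counter",m.sum(),np.median(Q[m,2]),Q[m,2].mean())
E
```

```text
clock: 22.68
tool_pos: [572.9, 70.8, 328.3]
ee_rot: [0.999, -0.033, -0.001, -0.0]
wrist_force: [0.3, -0.1, 0.5]
width: 51.2
pos [573.8  67.5 328.8] yaw -4.0 t 22.98 w 51.0 shift [-0.1   -0.386  0.429] rot [ 0.     0.    -0.248]
top 8124 143.48360764641083 143.48003026197418 2.5435432801669364 [1.11516933e-03 1.14311852e-03 1.43534675e+02]
 counter 26204 0.42418845537889094 0.42936056839574593
scene 3450 143.64746858042133 143.61301583548558 1.6360379889618348 [5.35050824e-04 9.87568731e-04 1.43651721e+02]
 counter 8698 0.6251215305568674 0.6708502350653792
```

Run:
```python
from h import *
import pickle
fs=pickle.load(open("fs.pkl","rb"))
a=np.radians(-4.1);ex=np.array([np.cos(a),np.sin(a),0]);ey=np.array([-np.sin(a),np.cos(a),0]);ez=np.array([0,0,1.])
C=np.array([581.4,-234.4,0])+160*ex+75*ez
up=(-ex+ez)/2**.5; rt=ey   # viewed from +x looking back: right is +y
for k,n in((1,"scene"),(0,"top")):
    f=fs[0][k];S=6;h=80
    img=np.mean([g[k]["image"].astype(float) for g in fs],0)
    # rectified: pixel (i,j)-> plane point
    N=2*h*4;jj,ii=np.meshgrid(np.arange(N),np.arange(N))
    X=C+(jj/4-h)[...,None]*rt+(h-ii/4)[...,None]*up
    c=X@f["R"].T+f["t"];u=c[...,0]/c[...,2]*f["fx"]+f["cx"];v=c[...,1]/c[...,2]*f["fy"]+f["cy"]
    r=cv2.remap(img.astype(np.float32),u.astype(np.float32),v.astype(np.float32),cv2.INTER_CUBIC)
    cv2.imwrite(f"pics/rect_{n}.png",np.clip(r[:,:,::-1],0,255).astype(np.uint8)[:600,:])
```

```text
(no output)
```

View pics/rect_scene.png

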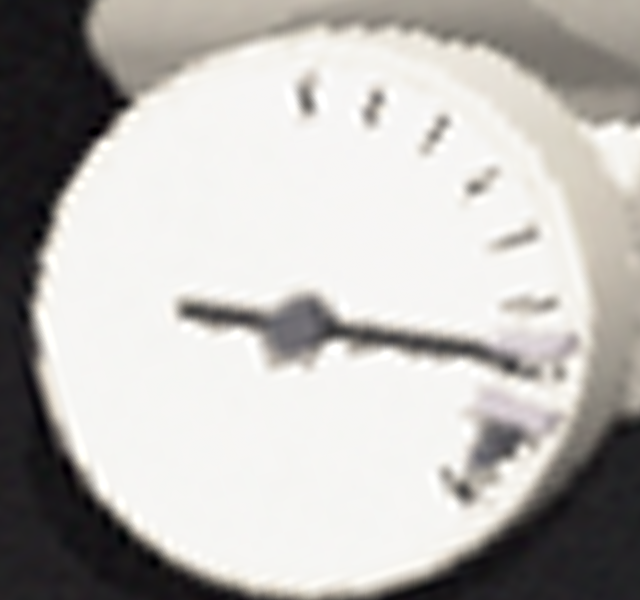

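View pics/rect_top.png

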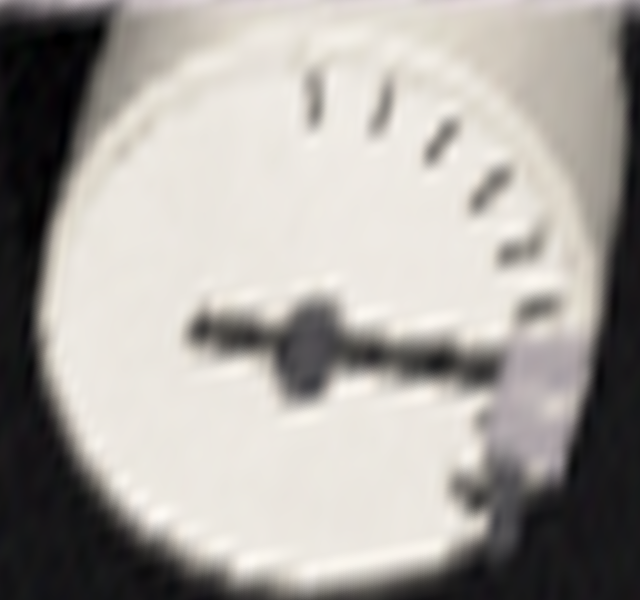

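Depth gives about 57 mm (570 g) and the needle angle about 550–560 g. That is too marginal, so I plan a close look at the dial with the wrist camera.

Run:
```python
from h import *
s=manip.get_state();f=manip.grab_frame("wrist")
R=Ro.from_quat(s["ee_rot"]).as_matrix()
o=-f["R"].T@f["t"];off=R.T@(o-s["tool_pos"]);cr=f["R"]@R
print("cam offset tool",off.round(1),"optical axis in tool",(R.T@f["R"][2]).round(3), "img right in tool",(R.T@f["R"][0]).round(3))
a=np.radians(-4.1);ex=np.array([np.cos(a),np.sin(a),0]);C=np.array([581.4,-234.4,0])+160*ex+np.array([0,0,75])
print("dial",C)
for yaw in (-4,):
  y=np.radians(yaw);T=np.column_stack([[np.cos(y),np.sin(y),0],[np.sin(y),-np.cos(y),0],[0,0,-1]])
  for x in(600,640,680,720):
   for z in (300,330):
    p=np.array([x,-220,z]);Rc=cr@T.T;c=Rc@(C-p-T@off);n=(C-p-T@off)
    print(x,z,"pix",(c[:2]/c[2]*f["fx"]+[f["cx"],f["cy"]]).round(),"dist",np.linalg.norm(n).round(),"incid",np.degrees(np.arccos(-n@((ex+[0,0,1])/2**.5)/np.linalg.norm(n))).round())
```

```text
cam offset tool [ 82.7  -0.1 -70. ] optical axis in tool [-0.324  0.     0.946] img right in tool [ 0.001  1.    -0.   ]
dial [ 740.99052527 -245.83959109   75.        ]
600 300 pix [299.  39.] dist 301.0 incid 57.0
600 330 pix [297.  46.] dist 331.0 incid 55.0
640 300 pix [301.  88.] dist 296.0 incid 49.0
640 330 pix [299.  90.] dist 326.0 incid 49.0
680 300 pix [303. 132.] dist 297.0 incid 41.0
680 330 pix [301. 130.] dist 326.0 incid 42.0
720 300 pix [305. 173.] dist 302.0 incid 34.0
720 330 pix [303. 167.] dist 331.0 incid 35.0
```

```bash
python3 - <<'E'
from h import *
to(740,-236,260,-4)
E
python3 -m creep '.06 .16 0 0 0 0; .14 .33 0 0 0 0; .23 .5 0 0 0 0; .33 .68 0 0 0 0; .43 .85 0 0 0 0; .53 .96 0 0 0 0; .62 .97 .1 0 0 0; .62 .97 .22 0 0 0;.62 .97 .22 0 0 0;.62 .97 .22 0 0 0'
python3 - <<'E'
from h import *
to(740,-236,260,-4)
fs=[manip.grab_frame("wrist") for _ in range(4)]
import pickle;pickle.dump(fs,open("fw.pkl","wb"))
f=fs[0];img=np.mean([g["image"].astype(float) for g in fs],0);cv2.imwrite("pics/w5.png",img[:,:,::-1])
E
```

```text
pos [573.8  67.6 328.9] yaw -4.0 t 23.02 w 51.1 shift [0.624 0.971 0.23 ] rot [ 0.  0. -0.]
clock: 24.28
tool_pos: [739.4, -235.1, 265.0]
ee_rot: [0.999, -0.035, 0.001, 0.0]
wrist_force: [-0.4, -0.3, -0.1]
width: 51.5
pos [ 739.4 -235.1  265. ] yaw -4.0 t 24.27 w 51.5 shift [0.002 0.003 0.017] rot [ 0.    -0.001  0.   ][ WARN:0@5.836] global loadsave.cpp:1063 imwrite_ Unsupported depth image for selected encoder is fallbacked to CV_8U.
```

View pics/w5.png

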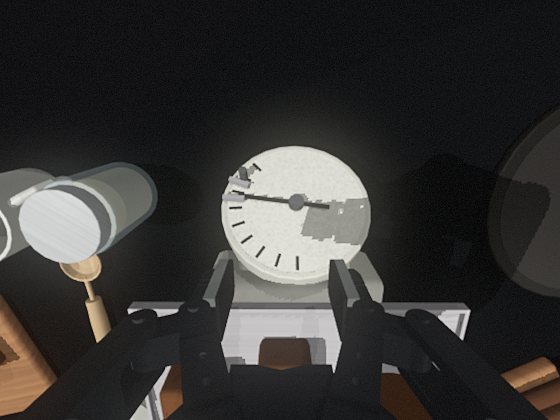

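Run:
```python
from h import *
import pickle
fs=pickle.load(open("fw.pkl","rb"));f=fs[0]
img=np.mean([g["image"].astype(np.float32) for g in fs],0)
cv2.imwrite("pics/w6.png",cv2.resize(np.clip(img[140:290,210:380,::-1],0,255).astype(np.uint8),None,fx=4,fy=4,interpolation=cv2.INTER_CUBIC)[:600])
a=np.radians(-4.1);ex=np.array([np.cos(a),np.sin(a),0]);ey=np.array([-np.sin(a),np.cos(a),0]);ez=np.array([0,0,1.])
# fit plane of dial from depth
P=cloud(f)[165:270,235:355].reshape(-1,3);P=P[np.isfinite(P[:,0])]
C0=np.array([581.4,-234.4,0])+160*ex+75*ez;nrm=(ex+ez)/2**.5
print("offset of face from nominal plane",np.median((P-C0)@nrm))
up=(-ex+ez)/2**.5;rt=ey
C=C0+nrm*np.median((P-C0)@nrm);h=80;N=2*h*4-40
jj,ii=np.meshgrid(np.arange(640),np.arange(600))
X=C+(jj/4-h)[...,None]*rt+(h-5-ii/4)[...,None]*up
c=X@f["R"].T+f["t"];u=c[...,0]/c[...,2]*f["fx"]+f["cx"];v=c[...,1]/c[...,2]*f["fy"]+f["cy"]
r=cv2.remap(img,u.astype(np.float32),v.astype(np.float32),cv2.INTER_CUBIC)
cv2.imwrite("pics/rw.png",np.clip(r[:,:,::-1],0,255).astype(np.uint8))
```

```text
offset of face from nominal plane -0.3767577469108413
```

View pics/rw.png

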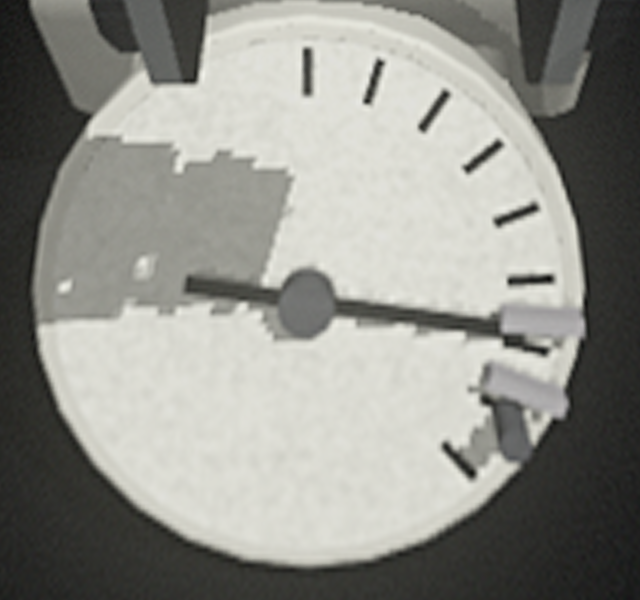

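View pics/w6.png

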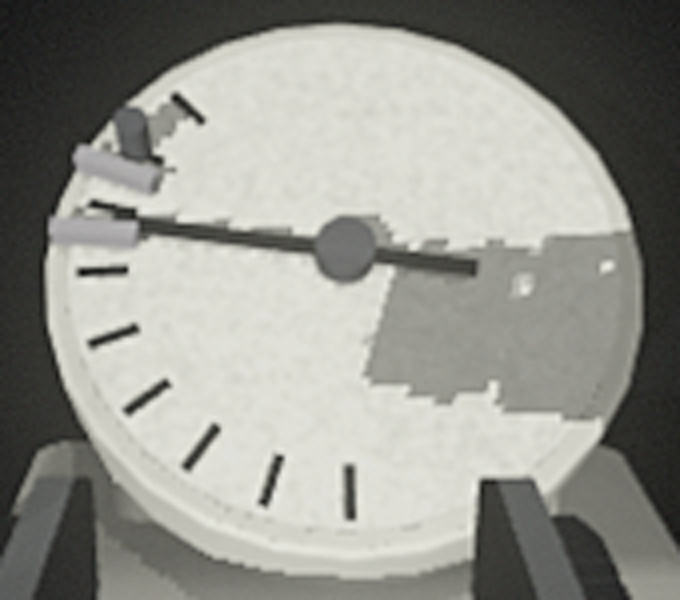

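The rectified close-up shows marks at 17.2° (0.3 rad) per 100 g. The needle direction, from tail (187,284) to tip (500,327), is 97.8°, which is about 569 g. That agrees with the depth value of 57 mm, so the pan is inside the tabs. One last look before handing in.

Run:
```python
from h import *
f=manip.grab_frame("scene");cv2.imwrite("pics/end.png",f["image"][:,:,::-1])
print(manip.get_state()["wrist_force"],manip.get_state()["clock"])
```

```text
[-0.44364853 -0.18114645 -0.03048353] 24.525
```

View pics/end.png

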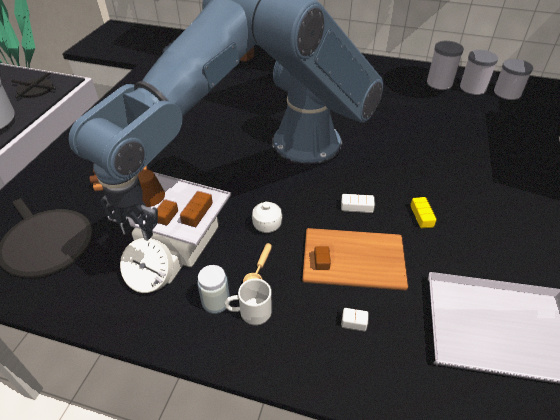

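The cone, bar and one chunk are on the pan, the other chunk is on the board at (322,258), the bystanders are where they were, and the gripper is free of everything.

```bash
python3 -c "
from workcell import manip
print(manip.hand_in())"
```

```text
the job is handed in; nothing more can be done
None
```

I handed the job in at about 24.5 s with the cone, the bar and one chunk on the pan; my checks put the load at about 570 g. No verdict is reported back.

- **Weights:** The cone alone read about 305 g. The bar felt like about 1.6 N in the gripper, and the pan showed about 490–500 g with it on. The chunk felt like about 0.65–0.75 N (about 70 g).
- **Final load:** A close-up of the dial with the wrist camera gave a needle angle of about 569 g. Depth from two cameras put the pan about 57 mm down. Coarser dial readings from the fixed cameras gave 549–560 g, which is why I took the close-up; I trust it over them.
- **Disagreement on the bar:** A joint-torque estimate suggested up to 275 g, which did not match the wrist force or the later scale reading (about 165–190 g). Any of these values was safe for the pan.
- **The rest:** In the last picture the cone stands on the pan, the unused chunk is on the board, the bystanders look unmoved, and the gripper is clear of everything.

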